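# Push the restocked bins home

## Task

Two bins in the black counter rack have been restocked: push the bin with the red lip and the bin with the blue lip fully home, in either order, with the fingertips against the front of the lip, smoothly and without slamming. Do not pinch a bin or reach into it; leave the bin with the yellow lip standing out just as it is, and leave the loose things on the counter and on the rack where they are.

Things in the scene. Friction and masses are not known exactly. Their poses are not given: they have to be found in the camera images.
- rack: Fixed black steel counter rack, 220 mm deep (x), 372 mm wide (y), top board at 134 mm above the counter. Three clear bins 100 mm wide, 80 mm high stand in it side by side, 112 mm apart, in any order. Origin: on the counter under the rack's middle. Its +x axis is the direction in which bins are pushed home, +y runs along the row of bins. The rack may stand a little turned.
- red_lip (a point): Middle of the top edge of the red lip's front face, 110 mm above the counter; axes as the rack's. The lip is a solid red bar across the front of a clear open bin: 100 mm wide, 14 mm deep, 94 to 110 mm above the counter; the bin's clear front wall goes down 12 mm behind the lip's face. With the bin home this point is 170 mm before the rack's middle.
- red_bin (a joint): How far the red-lipped bin stands out of the rack, m: 0 = fully home against its stop, 0.15 = farthest out. It slides straight along the rack's x axis, weighs 0.5 to 0.9 kg with its stock, needs about 2 N to slide and stays where it is left, coasting hardly at all.
- red_tray: Clear inner tray with stock (seen as hardware) fixed inside the red-lipped bin: it lines the inside of its walls, 243 x 93 mm, 77 mm high. Origin: middle of the lower edge of its front. It moves with the bin; fingers have no business in it.
- blue_lip (a point): Middle of the top edge of the blue lip's front face, 110 mm above the counter; axes as the rack's. The lip is a solid blue bar across the front of a clear open bin: 100 mm wide, 14 mm deep, 94 to 110 mm above the counter; the bin's clear front wall goes down 12 mm behind the lip's face. With the bin home this point is 170 mm before the rack's middle.
- blue_bin (a joint): How far the blue-lipped bin stands out of the rack, m: 0 = fully home against its stop, 0.15 = farthest out. It slides straight along the rack's x axis, weighs 0.5 to 0.9 kg with its stock, needs about 2 N to slide and stays where it is left, coasting hardly at all.
- blue_tray: Clear inner tray with stock (seen as hardware) fixed inside the blue-lipped bin: it lines the inside of its walls, 243 x 93 mm, 77 mm high. Origin: middle of the lower edge of its front. It moves with the bin; fingers have no business in it.
- yellow_lip (a point): Middle of the top edge of the yellow lip's front face, 110 mm above the counter; axes as the rack's. The lip is a solid yellow bar across the front of a clear open bin: 100 mm wide, 14 mm deep, 94 to 110 mm above the counter; the bin's clear front wall goes down 12 mm behind the lip's face. With the bin home this point is 170 mm before the rack's middle.
- yellow_bin (a joint): How far the yellow-lipped bin stands out of the rack, m: 0 = fully home against its stop, 0.15 = farthest out. It slides straight along the rack's x axis, weighs 0.5 to 0.9 kg with its stock, needs about 2 N to slide and stays where it is left, coasting hardly at all.
- yellow_tray: Clear inner tray with stock (seen as hardware) fixed inside the yellow-lipped bin: it lines the inside of its walls, 243 x 93 mm, 77 mm high. Origin: middle of the lower edge of its front. It moves with the bin; fingers have no business in it.
- jar: Loose closed jar, yellow cap, 60 mm across, 85 mm high, standing on the rack's top board. Origin: centre of its underside.
- canister: Loose can, 60 mm across, 120 mm high, standing on the counter beside the rack (left). Origin: centre of its underside.
- bit_case: Loose orange drill-bit case, 50 x 90 x 22 mm, lying flat on the counter in front of the bins. Origin: centre of its underside.
- screwdriver: Loose screwdriver lying on the counter beside the rack (right), about 200 mm long, 26 mm thick. Origin: under the middle of its length, on the counter.

How it is judged (in metres and radians):
At the end, for the whole second after the job is handed in: The red-lipped and blue-lipped bins are within 5 mm of fully home; the yellow-lipped bin is within 6 mm of where it stood; the four loose things are within 15 mm of where they stood (value of joint each of red_bin, blue_bin below 0.005 m and distance of yellow_lip from where it was at the start of the episode below 0.006 m and distance of each of jar, canister, bit_case, screwdriver from where it was at the start of the episode below 0.015 m); the robot touches nothing.
It fails at once if the yellow-lipped bin was moved by more than 6 mm (not (distance of yellow_lip from where it was at the start of the episode below 0.006 m)).
It fails at once if a bin was slammed: pushed home faster than 0.5 m/s (velocity of joint any of red_bin, blue_bin, yellow_bin below -0.5 m/s).
It fails at once if a finger reached into a bin or pinched its wall (touched the inner tray with more than 1 N) (contact force between the fingers and red_tray above 1 N or contact force between the fingers and blue_tray above 1 N or contact force between the fingers and yellow_tray above 1 N).
It fails at once if a loose thing was lifted, carried or knocked more than 15 mm away (distance of any of jar, canister, bit_case, screwdriver from where it was at the start of the episode above 0.015 m).
It also fails if it takes over 43 s, if anything falls off the work surface, if the arm or the gripper's body presses on something with over 40 N, if the wrist force passes 120 N, or if a joint passes its speed limit or range.

## Robot

A 6-joint arm with a two-finger parallel gripper is mounted at the origin on the work surface. World frame = base frame: x ahead of the robot, y to its left, z up, the work surface at z = 0. Lengths are in m, angles in degrees, forces in N, time in s.
With the tool pointing down it reaches from about 0.375 to 0.9 m from the base axis. Payload 3.1 kg.
Tool frame: the origin (TCP) lies on the front face of the gripper's body, between the roots of the fingers; the fingertips stand 70 mm ahead of it and the grasp point (between the pads) lies 51 mm ahead of it (bot.tip_extent is the distance from the TCP to the fingertips, in m); z points along the fingers, x is the direction in which the jaws open and shut, and the axes are right-handed (so a half turn about z gives the same grasp; the last joint's range is limited). The gripper opens to 87 mm and grips with 3 to 60 N. Pads are 19 mm wide; open, the fingers measure 117 mm over their backs; the gripper's body (75 mm by 190 mm) begins 51 mm behind the grasp point.
Start: joints at [56.007, 30.224, 82.088, -0, 67.689, -10.227], TCP at [0.252, 0.572, 0.292] pointing down, gripper open.
Joint ranges: [-176.69, 176.69], [-43.24, 126.21], [12.49, 139.97], [-82, 262], [0, 151.66], [-163.58, 163.58]. Speed limits (degrees/s): [159.86, 159.86, 180, 180, 180, 180].

## Interface

Orientations are given as a 3x3 rotation matrix whose columns are the frame's x, y, z axes.
In Python, from rig import bot, viewer, ticket gives the robot as it stands. The module is installed in compiled form; this text tells all that it offers.
- The arm moves only by the tool arm_command, never from a script. Its argument "targets" is a list of rows, each an object with "rot": the turn, a rotation vector about the tool's x, y, z in degrees, a list of three; "offset": the shift along the tool's x, y, z in cm, a list of three; "gripper": the closure, from 0 (fully open) to 1 (shut). A call has 1 to 8 rows; each row is the pose to reach, as a shift and turn from the pose commanded when the call began, along the tool's axes at that moment; what a row does not reach only later rows make up. A row lasts 1/10 s, in which the tool goes at most 50 mm and 8.59 degrees, less where a joint would pass 70% of its speed; a pose out of reach is approached as far as the arm can. A call with a gripper value outside its range is refused whole. The fingers move at their own pace and stop on an object; the grip force is fixed at half the most. Time passes only in rows, so rows that repeat a pose let the fingers close. It gives the time, the measured TCP pose, the force and the opening at its end, in the units of the state.
- bot.read_state(): the state, without advancing time (a new reading comes with each control period).
- viewer.capture(name): name is "scene" or "side" or "wrist"; returns a dict with "frame" (384x512x3 uint8, red, green, blue), "fx", "fy", "cx", "cy" (pixels), "view" (4x4, takes a point from world to camera coordinates). Camera axes: x right, y down, z forward; pixel columns grow to the right and rows downward; lengths in m; the calibration is good to about 2 mm. A picture is of the moment at which its call begins. There is no depth.
- ticket.hand_in(): hands the job in, once; it reports no verdict.
The state is a dict: "time_s": time; "joint_positions": joint angles; "qvel": joint speeds; "tau": joint torques, N m; "position": TCP position; "tcp_rot": TCP orientation; "force": force on the tool from outside, world axes, zero at the start; "moment": the same for the moment, N m; "opening": opening from 0.0 (shut) to 1.0 (fully open).
Only numpy, scipy, OpenCV 4.12 (cv2) and the standard library are available. Lean on these libraries where they do the work, as an engineer would, in place of code of your own. Each camera call takes 0.05 s, during which the arm holds its last target. There are 200 camera calls.

## Working session

There is one attempt and no reset: what is moved stays moved. The work goes in short steps, Python scripts to look and compute and a tool call to move; the robot and the scene stay as the last step left them, time stands still between calls to the robot, and variables do not carry over. Pictures are saved under pics/ and viewed, about 8 in all and at most 12, crops included, and the job is handed in when it is done.

Besides the shell and the picture viewer there is one more tool, called in YAML: its name, and indented under it one key for each argument. arm_command: Moves the arm, as the interface text tells. Its arguments: {"type":"object","properties":{"targets":{"type":"array"}},"required":["targets"]}

```bash
mkdir -p pics; python3 - <<'E'
from rig import bot, viewer
import cv2, numpy as np
s=bot.read_state(); print(s["time_s"],s["position"],np.round(s["tcp_rot"],3).tolist(),s["opening"])
for n in("scene","side"):
    c=viewer.capture(n); cv2.imwrite(f"pics/{n}0.png",c["frame"][:,:,::-1]); np.savez(f"{n}0.npz",**c)
    V=np.array(c["view"]);print(n,c["fx"],-V[:3,:3].T@V[:3,3])
E
```

```text
0.0 [0.25153011 0.57151435 0.2912525 ] [[0.403, 0.915, -0.001], [0.915, -0.403, -0.002], [-0.002, -0.0, -1.0]] 1.0008523352794678
scene 444.9805990286416 [1.45274261 0.19653739 0.70093549]
side 466.12108815215043 [ 0.32018542 -0.86945741  0.73821574]
```

View pics/scene0.png

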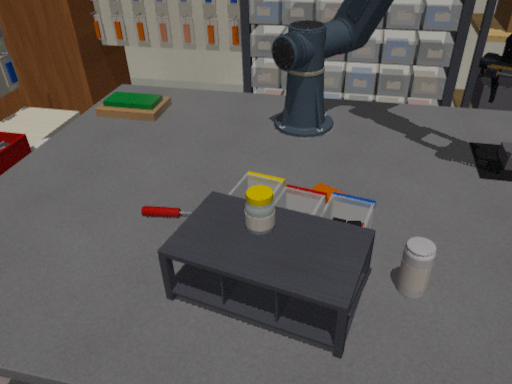

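View pics/side0.png

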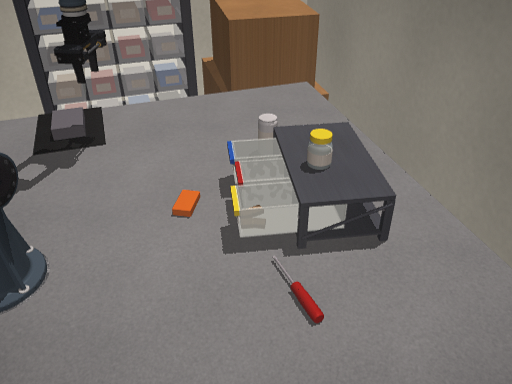

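```bash
cat > h.py <<'E'
import numpy as np
def ray(c,u,v,z):
    V=np.array(c["view"]);R=V[:3,:3];o=-R.T@V[:3,3]
    d=R.T@np.array([(u-c["cx"])/c["fx"],(v-c["cy"])/c["fy"],1]);return o+d*(z-o[2])/d[2]
def proj(c,p):
    V=np.array(c["view"]);q=V[:3,:3]@np.asarray(p)+V[:3,3];return np.array([c["fx"]*q[0]/q[2]+c["cx"],c["fy"]*q[1]/q[2]+c["cy"]])
E
python3 - <<'E'
import cv2,numpy as np
from h import *
A=np.load("scene0.npz");B=np.load("side0.npz")
rois={"scene":(A,(170,240,225,380)),"side":(B,(130,220,222,250))}
for n,(c,(r0,r1,c0,c1)) in rois.items():
    hsv=cv2.cvtColor(c["frame"],cv2.COLOR_RGB2HSV)
    for col,h in dict(red=[(0,6),(172,180)],blue=[(105,125)],yellow=[(22,32)]).items():
        m=np.zeros(hsv.shape[:2],bool)
        for a,b in h: m|=(hsv[...,0]>=a)&(hsv[...,0]<=b)&(hsv[...,1]>140)&(hsv[...,2]>70)
        M=np.zeros_like(m);M[r0:r1,c0:c1]=m[r0:r1,c0:c1]
        k,l,st,ce=cv2.connectedComponentsWithStats(M.astype(np.uint8))
        for i in range(1,k):
            if st[i,4]<15: continue
            v,u=np.nonzero(l==i); box=cv2.boxPoints(cv2.minAreaRect(np.c_[u,v].astype(np.float32)))
            print(n,col,st[i],box.round(1).tolist(),[ray(c,*p,.11)[:2].round(3).tolist() for p in box], ray(c,*ce[i],.11 if n=="scene" else .102).round(3))
for uv in [(203,197),(373,236),(361,293),(166,247)]: print("board",ray(A,*uv,.134).round(3))
for uv in [(275,128),(352,124),(388,195),(302,203)]: print("boardS",ray(B,*uv,.134).round(3))
a=cv2.resize(A["frame"][165:260,190:390],None,fx=4,fy=4,interpolation=2)[:300*1+80]
b=cv2.resize(B["frame"][105:255,170:400],None,fx=3.4,fy=3.4,interpolation=2)
cv2.imwrite("pics/a.png",a[:,:,::-1]);cv2.imwrite("pics/b.png",b[:,:,::-1])
E
```

```text
scene red [287 185  39  10  86] [[286.70001220703125, 186.1999969482422], [287.20001220703125, 183.89999389648438], [325.3999938964844, 192.39999389648438], [324.8999938964844, 194.60000610351562]] [[0.572, 0.043], [0.562, 0.043], [0.58, 0.137], [0.589, 0.136]] [0.576 0.091 0.11 ]
scene blue [333 192  43  11  85] [[332.79998779296875, 193.8000030517578], [333.29998779296875, 191.6999969482422], [375.29998779296875, 200.5], [374.8999938964844, 202.6999969482422]] [[0.582, 0.154], [0.573, 0.154], [0.59, 0.251], [0.599, 0.25]] [0.586 0.206 0.11 ]
scene yellow [248 171  37  13  94] [[247.60000610351562, 172.3000030517578], [248.8000030517578, 168.1999969482422], [285.20001220703125, 178.89999389648438], [284.0, 183.0]] [[0.529, -0.065], [0.509, -0.067], [0.541, 0.034], [0.559, 0.034]] [ 0.536 -0.013  0.11 ]
scene yellow [246 185  27  21 482] [[246.0, 185.0], [272.0, 185.0], [272.0, 205.0], [246.0, 205.0]] [[0.586, -0.054], [0.574, 0.007], [0.654, 0.024], [0.666, -0.033]] [ 0.622 -0.013  0.11 ]
side red [235 161   8  24 101] [[234.3000030517578, 161.5], [238.6999969482422, 160.69999694824
[... 228 characters left out ...]
000610351562, 140.89999389648438], [234.3000030517578, 162.8000030517578], [230.60000610351562, 163.39999389648438]] [[0.593, 0.247], [0.603, 0.247], [0.581, 0.13], [0.571, 0.13]] [0.59  0.201 0.102]
side yellow [230 185   9  31 155] [[229.8000030517578, 185.60000610351562], [235.0, 184.89999389648438], [239.1999969482422, 214.6999969482422], [234.10000610351562, 215.39999389648438]] [[0.542, 0.033], [0.555, 0.032], [0.532, -0.084], [0.521, -0.083]] [ 0.539 -0.019  0.102]
board [ 0.688 -0.126  0.134]
board [0.748 0.247 0.134]
board [0.905 0.231 0.134]
board [ 0.864 -0.141  0.134]
boardS [0.731 0.237 0.134]
boardS [0.949 0.191 0.134]
boardS [ 0.861 -0.15   0.134]
boardS [ 0.666 -0.117  0.134]
```

View pics/a.png

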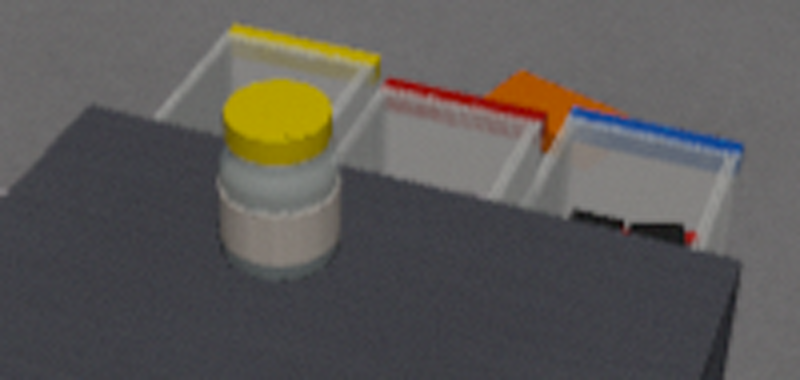

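View pics/b.png

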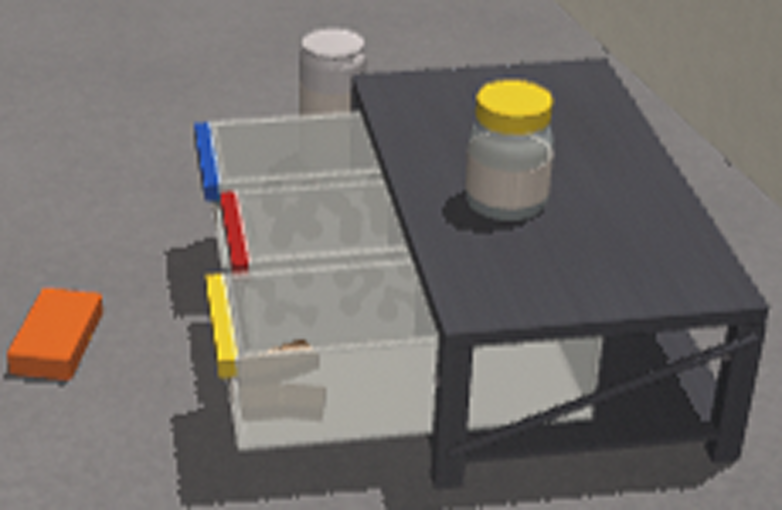

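arm_command:
  targets:
    - {"rot":[0,0,-7],"offset":[-2.2,4.0,0],"gripper":1}
    - {"rot":[0,0,-13.8],"offset":[-4.3,8.1,0],"gripper":1}
    - {"rot":[0,0,-13.8],"offset":[-6.5,12.1,0],"gripper":1}
    - {"rot":[0,0,-13.8],"offset":[-8.6,16.2,0],"gripper":1}
    - {"rot":[0,0,-13.8],"offset":[-10.8,20.2,0],"gripper":1}
    - {"rot":[0,0,-13.8],"offset":[-12.9,24.2,0],"gripper":1}
    - {"rot":[0,0,-13.8],"offset":[-15.1,28.3,0],"gripper":1}
    - {"rot":[0,0,-13.8],"offset":[-17.2,32.3,0],"gripper":1}

```text
time_s: 0.9
position: [0.4788, 0.2827, 0.292]
tcp_rot: [[0.173, 0.985, -0.001], [0.985, -0.173, -0.0], [-0.0, -0.001, -1.0]]
force: [0.6, 0.6, -0.6]
opening: 0.354
```

arm_command:
  targets:
    - {"rot":[0,0,0],"offset":[-3.1,3.0,1],"gripper":1}
    - {"rot":[0,0,0],"offset":[-6.2,5.5,3],"gripper":1}
    - {"rot":[0,0,0],"offset":[-6.2,6.0,6],"gripper":1}
    - {"rot":[0,0,0],"offset":[-6.2,6.0,9],"gripper":1}
    - {"rot":[0,0,0],"offset":[-6.2,6.0,11.5],"gripper":1}
    - {"rot":[0,0,0],"offset":[-6.2,6.0,12.8],"gripper":1}
    - {"rot":[0,0,0],"offset":[-6.2,6.0,12.8],"gripper":1}

```text
time_s: 1.6
position: [0.5253, 0.2127, 0.1623]
tcp_rot: [[0.173, 0.985, -0.005], [0.985, -0.173, -0.001], [-0.002, -0.004, -1.0]]
force: [-0.6, -0.2, -0.6]
opening: 0.004
```

```bash
python3 - <<'E'
from rig import bot, viewer
import cv2, numpy as np
from h import *
s=bot.read_state(); print(s["time_s"],s["position"],s["force"],s["opening"])
ims=[]
for n,(r0,r1,c0,c1) in dict(side=(100,250,150,350),wrist=(0,384,0,512)).items():
    c=viewer.capture(n); ims.append(cv2.resize(c["frame"][r0:r1,c0:c1],(400,300),interpolation=2)); np.savez(f"{n}1.npz",**c)
cv2.imwrite("pics/c1.png",np.hstack(ims)[:,:,::-1])
E
```

```text
1.6 [0.52530235 0.21269525 0.16231253] [-0.55992252 -0.16995177 -0.61326995] 0.004154776378625622
```

View pics/c1.png

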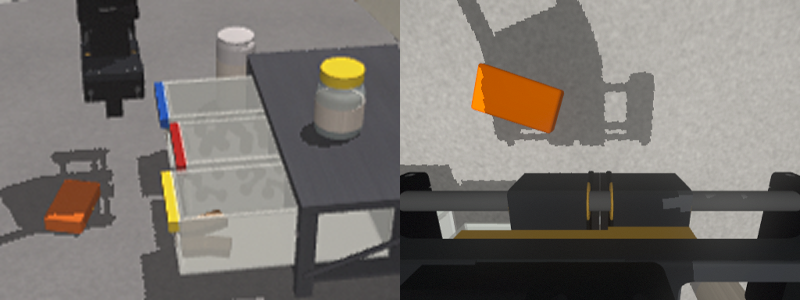

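arm_command:
  targets:
    - {"rot":[0,0,0],"offset":[0,1.5,0],"gripper":1}
    - {"rot":[0,0,0],"offset":[0,3,0],"gripper":1}
    - {"rot":[0,0,0],"offset":[0,4,0],"gripper":1}
    - {"rot":[0,0,0],"offset":[0,5,0],"gripper":1}
    - {"rot":[0,0,0],"offset":[0,6,0],"gripper":1}
    - {"rot":[0,0,0],"offset":[0,7,0],"gripper":1}

```text
time_s: 2.3
position: [0.5952, 0.201, 0.1645]
tcp_rot: [[0.173, 0.985, -0.002], [0.985, -0.173, 0.0], [-0.0, -0.002, -1.0]]
force: [-2.9, 0.5, 2.8]
opening: 0.007
```

arm_command:
  targets:
    - {"rot":[0,0,0],"offset":[0,1,0],"gripper":1}
    - {"rot":[0,0,0],"offset":[0,2,0],"gripper":1}
    - {"rot":[0,0,0],"offset":[0,3,0],"gripper":1}
    - {"rot":[0,0,0],"offset":[0,3.6,0],"gripper":1}
    - {"rot":[0,0,0],"offset":[0,4,0],"gripper":1}
    - {"rot":[0,0,0],"offset":[0,4,0],"gripper":1}

```text
time_s: 2.9
position: [0.6359, 0.1937, 0.1641]
tcp_rot: [[0.173, 0.985, 0.002], [0.985, -0.173, -0.0], [0.0, 0.002, -1.0]]
force: [-0.3, -1.2, -0.7]
opening: 0.001
```

arm_command:
  targets:
    - {"rot":[0,0,0],"offset":[0,0.4,0],"gripper":1}
    - {"rot":[0,0,0],"offset":[0,0.8,0],"gripper":1}
    - {"rot":[0,0,0],"offset":[0,1.1,0],"gripper":1}
    - {"rot":[0,0,0],"offset":[0,1.3,0],"gripper":1}
    - {"rot":[0,0,0],"offset":[0,1.3,0],"gripper":1}

```text
time_s: 3.4
position: [0.6456, 0.192, 0.1641]
tcp_rot: [[0.173, 0.985, -0.006], [0.985, -0.173, 0.0], [-0.001, -0.006, -1.0]]
force: [-5.9, 1.2, 2.4]
opening: 0.006
```

arm_command:
  targets:
    - {"rot":[0,0,0],"offset":[0,0.2,0],"gripper":1}
    - {"rot":[0,0,0],"offset":[0,0.4,0],"gripper":1}
    - {"rot":[0,0,0],"offset":[0,0.6,0],"gripper":1}
    - {"rot":[0,0,0],"offset":[0,0.6,0],"gripper":1}

```text
time_s: 3.8
position: [0.6466, 0.1919, 0.1641]
tcp_rot: [[0.173, 0.985, -0.018], [0.985, -0.173, 0.001], [-0.002, -0.018, -1.0]]
force: [-16.7, 3.4, 11.3]
opening: 0.002
```

arm_command:
  targets:
    - {"rot":[0,0,0],"offset":[0,-1.5,0],"gripper":1}
    - {"rot":[0,0,0],"offset":[0,-5,0],"gripper":1}
    - {"rot":[0,0,0],"offset":[0,-9,0],"gripper":1}
    - {"rot":[0,0,0],"offset":[0,-11,0],"gripper":1}
    - {"rot":[0,0,0],"offset":[-4,-11,0],"gripper":1}
    - {"rot":[0,0,0],"offset":[-8,-11,0],"gripper":1}
    - {"rot":[0,0,0],"offset":[-11.3,-11,0],"gripper":1}
    - {"rot":[0,0,0],"offset":[-11.3,-11,0],"gripper":1}

```text
time_s: 4.6
position: [0.5264, 0.0951, 0.1646]
tcp_rot: [[0.177, 0.984, 0.002], [0.984, -0.177, -0.001], [-0.001, 0.002, -1.0]]
force: [-0.2, 0.7, -0.2]
opening: 0.004
```

```bash
python3 - <<'E'
from rig import bot, viewer
import cv2, numpy as np
ims=[]
for n,(r0,r1,c0,c1) in dict(side=(100,250,150,350),scene=(150,300,190,390)).items():
    c=viewer.capture(n); ims.append(cv2.resize(c["frame"][r0:r1,c0:c1],(400,300),interpolation=2))
cv2.imwrite("pics/c2.png",np.hstack(ims)[:,:,::-1])
E
```

```text
(no output)
```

View pics/c2.png

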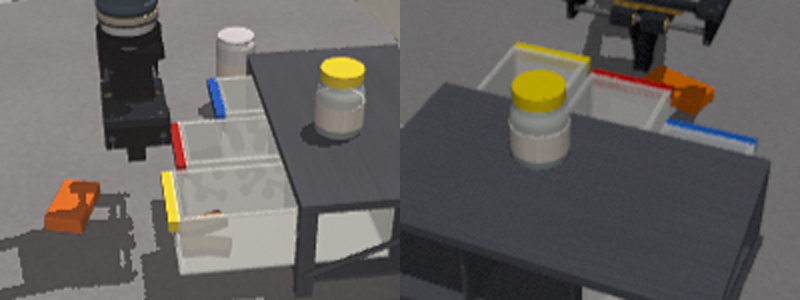

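The blue lip (left crop, about (215,97)) now stands much farther in. The red and yellow lips haven't moved, and the fingertips are in front of the red lip.

arm_command:
  targets:
    - {"rot":[0,0,0],"offset":[0,1.5,0],"gripper":1}
    - {"rot":[0,0,0],"offset":[0,2.5,0],"gripper":1}
    - {"rot":[0,0,0],"offset":[0,3.5,0],"gripper":1}
    - {"rot":[0,0,0],"offset":[0,4.5,0],"gripper":1}
    - {"rot":[0,0,0],"offset":[0,5.5,0],"gripper":1}
    - {"rot":[0,0,0],"offset":[0,6.5,0],"gripper":1}
    - {"rot":[0,0,0],"offset":[0,7.5,0],"gripper":1}
    - {"rot":[0,0,0],"offset":[0,8.3,0],"gripper":1}

```text
time_s: 5.5
position: [0.6082, 0.084, 0.164]
tcp_rot: [[0.173, 0.985, -0.0], [0.985, -0.173, 0.0], [0.0, -0.0, -1.0]]
force: [-1.9, 1.1, 0.3]
opening: 0.005
```

arm_command:
  targets:
    - {"rot":[0,0,0],"offset":[0,0.5,0],"gripper":1}
    - {"rot":[0,0,0],"offset":[0,1.0,0],"gripper":1}
    - {"rot":[0,0,0],"offset":[0,1.4,0],"gripper":1}
    - {"rot":[0,0,0],"offset":[0,1.7,0],"gripper":1}
    - {"rot":[0,0,0],"offset":[0,2.0,0],"gripper":1}
    - {"rot":[0,0,0],"offset":[0,2.0,0],"gripper":1}

```text
time_s: 6.1
position: [0.6253, 0.0807, 0.1641]
tcp_rot: [[0.173, 0.985, -0.005], [0.985, -0.173, 0.0], [-0.001, -0.005, -1.0]]
force: [-6.3, 1.6, 2.0]
opening: -0.002
```

arm_command:
  targets:
    - {"rot":[0,0,0],"offset":[0,0.2,0],"gripper":1}
    - {"rot":[0,0,0],"offset":[0,0.4,0],"gripper":1}
    - {"rot":[0,0,0],"offset":[0,0.6,0],"gripper":1}
    - {"rot":[0,0,0],"offset":[0,0.6,0],"gripper":1}

```text
time_s: 6.5
position: [0.6262, 0.0806, 0.1641]
tcp_rot: [[0.173, 0.985, -0.018], [0.985, -0.173, 0.002], [-0.002, -0.018, -1.0]]
force: [-14.9, 3.1, 11.3]
opening: 0.006
```

arm_command:
  targets:
    - {"rot":[0,0,0],"offset":[0,-1.5,0],"gripper":1}
    - {"rot":[0,0,0],"offset":[0,-5,0],"gripper":1}
    - {"rot":[0,0,0],"offset":[0,-9,0],"gripper":1}
    - {"rot":[0,0,0],"offset":[0,-13,-2],"gripper":1}
    - {"rot":[0,0,0],"offset":[0,-15,-6],"gripper":1}
    - {"rot":[0,0,0],"offset":[0,-15,-10],"gripper":1}
    - {"rot":[0,0,0],"offset":[0,-15,-12],"gripper":1}
    - {"rot":[0,0,0],"offset":[0,-15,-12],"gripper":1}

```text
time_s: 7.3
position: [0.4882, 0.1051, 0.2883]
tcp_rot: [[0.173, 0.985, 0.012], [0.985, -0.173, -0.001], [0.001, 0.012, -1.0]]
force: [0.8, -0.2, -0.3]
opening: 0.004
```

```bash
python3 - <<'E'
from rig import bot, viewer
import cv2, numpy as np
from h import *
s=bot.read_state(); print(s["time_s"],s["position"],s["force"])
ims=[]
for n,(r0,r1,c0,c1) in dict(side=(100,250,150,350),scene=(150,300,190,390)).items():
    c=viewer.capture(n); f=c["frame"]; ims.append(cv2.resize(f[r0:r1,c0:c1],(400,300),interpolation=2))
    hsv=cv2.cvtColor(f,cv2.COLOR_RGB2HSV); z0=np.load(n+"0.npz")["frame"]; h0=cv2.cvtColor(z0,cv2.COLOR_RGB2HSV)
    for col,hs in dict(red=[(0,6),(172,180)],blue=[(105,125)],yellow=[(22,32)],orange=[(7,15)]).items():
        for t,h in(("before",h0),("now",hsv)):
            M=np.zeros(h.shape[:2],np.uint8)
            for a,b in hs: M|=cv2.inRange(h,(a,140,70),(b,255,255))
            k,l,st,ce=cv2.connectedComponentsWithStats(M)
            print(n,col,t,[(st[i,4],ce[i].round(1).tolist(),ray(c,*ce[i],.11 if n=="scene" else .102)[:2].round(3).tolist()) for i in range(1,k) if st[i,4]>15 and 120<ce[i][0]<390 and 120<ce[i][1]<330])
cv2.imwrite("pics/c3.png",np.hstack(ims)[:,:,::-1])
E
```

```text
7.3 [0.48819226 0.10512931 0.28833777] [ 0.77818914 -0.15223442 -0.26485523]
side red before [(np.int32(102), [238.5, 172.9], [0.581, 0.093]), (np.int32(548), [307.2, 302.2], [0.578, -0.356])]
side red now [(np.int32(107), [263.7, 170.8], [0.645, 0.082]), (np.int32(548), [307.1, 302.2], [0.578, -0.356])]
side blue before [(np.int32(82), [230.5, 151.9], [0.59, 0.201])]
side blue now [(np.int32(87), [257.9, 149.3], [0.665, 0.191])]
side yellow before [(np.int32(295), [320.7, 135.9], [0.861, 0.208]), (np.int32(156), [234.5, 200.5], [0.539, -0.019])]
side yellow now [(np.int32(295), [320.7, 135.9], [0.861, 0.208]), (np.int32(149), [234.6, 200.6], [0.54, -0.019])]
side orange before [(np.int32(529), [185.7, 202.8], [0.43, 0.008])]
side orange now [(np.int32(525), [185.8, 202.8], [0.43, 0.008])]
scene red before [(np.int32(86), [306.1, 189.4], [0.576, 0.091]), (np.int32(344), [160.1, 211.3], [0.728, -0.216])]
scene red now [(np.int32(93), [297.9, 204.2], [0.64, 0.081]), (np.int32(345), [160.0, 211.2], [0.728, -0.216])]
scene blue before [(np.int32(86), [354.9, 197.3], [0.586, 0.205])]
scene blue now [(np.int32(109), [345.1, 215.2], [0.659, 0.188])]
scene yellow before [(np.int32(94), [267.3, 176.0], [0.536, -0.013]), (np.int32(482), [259.0, 195.1], [0.622, -0.013])]
scene yellow now [(np.int32(99), [267.7, 176.0], [0.536, -0.012]), (np.int32(485), [259.0, 195.1], [0.622, -0.013])]
scene orange before [(np.int32(199), [324.9, 189.9], [0.57, 0.134])]
scene orange now [(np.int32(540), [327.9, 194.3], [0.587, 0.143])]
```

View pics/c3.png

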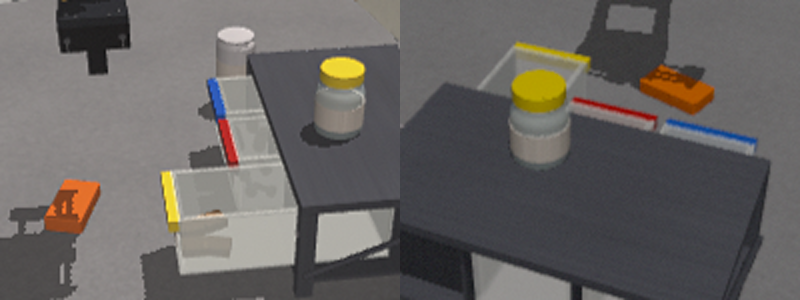

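```bash
python3 -c "
from rig import ticket
print(ticket.hand_in())"
```

```text
the job is handed in; nothing more can be done
None
```

I pushed the blue-lipped bin home and then the red-lipped one, with the closed fingertips against the front of each lip, and handed the job in at about 7.4 s of the 43 s.

- **Pushes:** the commanded speed was about 0.1 m/s, slower near the end. Each bin stopped firmly, with about 17 N (blue) and 15 N (red) of push. The two stopping points agree to within 1 mm along the push direction and match the home position estimated from the pictures.
- **Final pictures:** the red and blue lips stand flush with each other. The yellow lip, jar cap, bit case and screwdriver were within about half a pixel of where they started. The canister was checked only by eye and looked unmoved.
- **One disagreement:** the bit case's measured spot in the scene camera shifted by a few pixels. That is because the bins partly hid it at the start; in the side view it did not move.
- **At hand-in:** the arm had backed off and risen clear, and the measured force was below 1 N.

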